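# Snap the food box lid shut all round

## Task

The lid of the larger, oblong food box is on, but the rim section on each of its four sides still stands up: press the sections down with the fingertips, one after another all round, until every one has clicked shut. Only press: do not grasp, lift or tip the box or push it away from where it stands, and leave the small tub, mug, spice jar, pepper mill, beaker and teaspoon where they are.

Things in the scene. Friction and masses are not known exactly. Their poses are not given: they have to be found in the camera images.
- food_box: Larger, oblong food box, 1.2 kg, loose: clear body 130 (x) by 180 mm (y), grey lid, its top 64 mm above the worktop. Origin: centre of the underside, z up; its -x side faces the robot, give or take the yaw. The lid's middle panel (74 x 124 mm) and four small corners are fixed; on each side between the corners a rim section hinges at the panel's edge, 32 mm deep, sprung up at the start.
- rim_near (a joint): Rim section of the food box's lid on its -x side (long side, section 124 mm long). Value in rad: 0 = clicked shut, level with the panel; 0.35 = sprung up, outer edge 11 mm too high. A catch resists with about 8 N at the press point; below about 0.1 it clicks to 0 by itself and stays; let go above about 0.15, it springs back up.
- press_near (a point): Press point on top of the rim section on the -x side: middle of its length, 21 mm from its hinge and 11 mm from its outer edge. It moves with the section: about 70 mm above the worktop when up, 64 mm when clicked shut (then it lies at (-58, 0) mm in the box's x, y).
- rim_far (a joint): Rim section of the food box's lid on its +x side (long side, section 124 mm long). Value in rad: 0 = clicked shut, level with the panel; 0.35 = sprung up, outer edge 11 mm too high. A catch resists with about 8 N at the press point; below about 0.1 it clicks to 0 by itself and stays; let go above about 0.15, it springs back up.
- press_far (a point): Press point on top of the rim section on the +x side: middle of its length, 21 mm from its hinge and 11 mm from its outer edge. It moves with the section: about 70 mm above the worktop when up, 64 mm when clicked shut (then it lies at (58, 0) mm in the box's x, y).
- rim_left (a joint): Rim section of the food box's lid on its +y side (short side, section 74 mm long). Value in rad: 0 = clicked shut, level with the panel; 0.35 = sprung up, outer edge 11 mm too high. A catch resists with about 8 N at the press point; below about 0.1 it clicks to 0 by itself and stays; let go above about 0.15, it springs back up.
- press_left (a point): Press point on top of the rim section on the +y side: middle of its length, 21 mm from its hinge and 11 mm from its outer edge. It moves with the section: about 70 mm above the worktop when up, 64 mm when clicked shut (then it lies at (0, 83) mm in the box's x, y).
- rim_right (a joint): Rim section of the food box's lid on its -y side (short side, section 74 mm long). Value in rad: 0 = clicked shut, level with the panel; 0.35 = sprung up, outer edge 11 mm too high. A catch resists with about 8 N at the press point; below about 0.1 it clicks to 0 by itself and stays; let go above about 0.15, it springs back up.
- press_right (a point): Press point on top of the rim section on the -y side: middle of its length, 21 mm from its hinge and 11 mm from its outer edge. It moves with the section: about 70 mm above the worktop when up, 64 mm when clicked shut (then it lies at (0, -83) mm in the box's x, y).
- small_tub: Bystander: smaller square food tub, 92 x 92 x 54 mm, its lid already shut. Origin at its underside.
- mug: Bystander: white mug, 95 mm high, beside the food box. Origin at its underside.
- spice: Bystander: small spice jar, 39 mm across, 75 mm high, beside the food box. Origin at its underside.
- mill: Bystander: wooden pepper mill, 58 mm across, 150 mm high. Origin at its underside.
- beaker: Bystander: tall clear beaker, 85 mm across, 174 mm high. Origin at its underside.
- teaspoon: Bystander: metal teaspoon, 138 mm long, lying on the worktop. Origin at its underside.

How it is judged:
At the end, for the whole second after the job is handed in: All four rim sections are clicked shut (each below 0.06 rad); the food box stands flat and still on the worktop within 50 mm of where it was, and each bystander is within 30 mm of where it was (value of joint each of rim_near, rim_far, rim_left, rim_right below 0.06 rad and height (world z) of food_box below 0.01 m and angle between food_box's own z axis and vertical below 0.05 rad and distance of food_box from where it was at the start of the episode below 0.05 m and linear speed of food_box below 0.02 m/s and distance of each of small_tub, mug, spice, mill, beaker, teaspoon from where it was at the start of the episode below 0.03 m); the robot touches nothing.
It fails at once if the food box is lifted (15 mm) or tipped (0.2 rad) (height (world z) of food_box above 0.015 m or angle between food_box's own z axis and vertical above 0.2 rad).
It fails at once if the food box is pushed more than 60 mm from where it stood (distance of food_box from where it was at the start of the episode above 0.06 m).
It fails at once if the small tub, mug, spice jar, pepper mill, beaker or teaspoon is moved more than 30 mm (distance of any of small_tub, mug, spice, mill, beaker, teaspoon from where it was at the start of the episode above 0.03 m).
It also fails if it takes over 48 s, if anything falls off the work surface, if the arm or the gripper's body presses on something with over 40 N, if the wrist force passes 120 N, or if a joint passes its speed limit or range.

## Robot

A 6-joint arm with a two-finger parallel gripper is mounted at the origin on a cart in front of the work surface, level with it; the furniture and walls round the work are solid. World frame = base frame: x ahead of the robot, y to its left, z up, the work surface at z = 0. Lengths are in m, angles in rad, forces in N, time in s.
With the tool pointing down it reaches from about 0.35 to 0.775 m from the base axis. Payload 5.5 kg.
Tool frame: the origin (TCP) lies at the very end of the fingers, on their centre line; the grasp point (between the pads) lies 19 mm behind it; z points along the fingers, x is the direction in which the jaws open and shut, and the axes are right-handed (so a half turn about z gives the same grasp; the last joint's range is limited). The gripper opens to 85 mm and grips with 20 to 120 N. Pads are 22 mm wide; open, the fingers measure 114 mm over their backs; the gripper's body (76 mm by 85 mm) begins 54 mm behind the grasp point. The pads swing forward as they close: fully open they stand 13 mm farther back than shut.
Start: joints at [-1.462, 0.313, 0.046, 1.304, 0, 1.431], TCP at [0.142, -0.557, 0.231] pointing down, gripper open.
Joint ranges: [-2.76, 2.76], [-0.86, 1.69], [-1.03, 1.26], [-2.2, 2.34], [-1.47, 1.5], [-3.14, 3.14]. Speed limits (rad/s): [2.57, 2.57, 3.14, 3.14, 3.14, 3.14].

## Interface

Orientations are given as a unit quaternion [w, x, y, z].
In Python, from workcell import monitor, eyes, ticket gives the robot as it stands.
- The arm moves only by the tool send_rows, never from a script. Its argument "targets" is a list of rows, each a list of 5 numbers: the shift along the world's x, y, z in m, then the turn about the world's z in degrees, then the closure in counts, from 0 (fully open) to 255 (shut). A call has 1 to 12 rows; each row shifts and turns the commanded pose from where the row before left it; what a row does not reach is not made up. A row lasts 1/10 s, in which the tool goes at most 50 mm and 8.59 degrees, less where a joint would pass 70% of its speed; a pose out of reach is approached as far as the arm can. A call is refused whole if a number of a shift passes 0.05 or a number of a turn 8.59, either way. A call with a gripper value outside its range is refused whole. The fingers move at their own pace and stop on an object; "newtons" is the grip in N (left out, the last holds). Time passes only in rows, so rows that do not move let the fingers close. It gives the time, the measured TCP pose, the force and the opening at its end, in the units of the state.
- monitor.get_state(): the state, without advancing time (a new reading comes with each control period).
- eyes.read_camera(name): name is "scene" or "side" or "wrist"; returns a dict with "img" (384x512x3 uint8, red, green, blue), "z_map" (384x512 float32, m along the optical axis (not along the pixel's ray), 0 where there is no reading), "camera_matrix" (3x3 intrinsics, pixels), "pose" (4x4, takes a point from camera to world coordinates); the wrist camera has in their place "T_tool_cam" (4x4, takes a point from camera to tool coordinates, whose origin is the TCP and whose axes are the tool frame's). Camera axes: x right, y down, z forward; pixel columns grow to the right and rows downward; lengths in m; the calibration is good to about 2 mm. A picture is of the moment at which its call begins: read the wrist's pose just before it.
- ticket.hand_in(): hands the job in, once; it reports no verdict.
Trained networks look in the newest picture that a camera, given by its name, has taken for a name from the list of things; names that differ only in an ending like _2 or _b are one class to them, and where a whole thing is asked for, a point or a joint stands for the part that bears it (a point fixed in the world has none). Each returns a list of dicts, best first, with "conf" (0 to 1); they miss things now and then, are a little off and sometimes report something else, mostly with a low value. They report only what shows in the picture. A call takes as long as a camera call.
- eyes.spot_in(name, camera): "xyz" ([x, y, z] in m, in world coordinates, good to about 4 mm: the middle of the surface that is visible of it).
- eyes.tip_of(name, camera): "xyz" ([x, y, z] in m, in world coordinates, good to about 4 mm: a listed point, or the origin of a listed thing).
The state is a dict: "clock": time; "joint_pos": joint angles; "qvel": joint speeds; "tau": joint torques, N m; "tcp_pos": TCP position; "orientation": TCP orientation; "wrist_force": force on the tool from outside, world axes, zero at the start; "ft_torque": the same for the moment, N m; "finger_gap": finger opening in m.
Only numpy, scipy, OpenCV 4.12 (cv2) and the standard library are available. Lean on these libraries where they do the work, as an engineer would, in place of code of your own. Each camera call takes 0.05 s, during which the arm holds its last target.

## Working session

There is one attempt and no reset: what is moved stays moved. The work goes in short steps, Python scripts to look and compute and a tool call to move; the robot and the scene stay as the last step left them, time stands still between calls to the robot, and variables do not carry over. Pictures are saved under pics/ and viewed, and the job is handed in when it is done.

Besides the shell and the picture viewer there is one more tool, called after ">>>" by a JSON object that holds its "fn" and its "kwargs", one argument or row to a line. send_rows: Moves the arm, as the interface text tells. Its arguments: {"type":"object","properties":{"targets":{"type":"array"},"newtons":{"type":"number"}},"required":["targets"]}

```bash
mkdir -p pics; ls; python3 - <<'E'
from workcell import monitor, eyes
import cv2
s=monitor.get_state(); print(s)
for c in ["scene","side"]:
    r=eyes.read_camera(c); cv2.imwrite(f"pics/{c}0.png",r["img"][:,:,::-1])
    print(c,r["pose"].round(3).tolist())
    for n in ["food_box","press_near","press_far","press_left","press_right","small_tub","mug","spice","mill","beaker","teaspoon"]:
        t=eyes.tip_of(n,c); print(n,[(([round(float(v),3) for v in q["xyz"]]),round(q["conf"],2)) for q in t[:2]])
print(monitor.get_state()["clock"])
E
```

```text
pics
{'clock': 0.0, 'joint_pos': array([-1.46158646e+00,  3.14008698e-01,  4.49948935e-02,  1.30358527e+00,
       -2.27549885e-05,  1.43120535e+00]), 'qvel': array([-0.0015168 , -0.00183267,  0.00021264, -0.00036058,  0.00119994,
       -0.00095289]), 'tau': array([-1.12098078e-04, -4.80629969e+01,  2.98531330e+01,  1.92592578e-02,
       -2.55704363e-04, -1.00652517e-05]), 'tcp_pos': array([ 0.14152332, -0.55679797,  0.23041065]), 'orientation': array([-6.39052169e-04,  7.89379790e-01, -6.13904499e-01, -6.35777367e-04]), 'wrist_force': array([ 0.22302209, -0.02753494,  0.05783845]), 'ft_torque': array([-0.02327735, -0.02914916,  0.00223273]), 'finger_gap': 0.08548583561256319}
scene [[-0.484, -0.607, 0.63, -0.322], [-0.875, 0.33, -0.355, 0.393], [0.007, -0.723, -0.691, 1.012], [0.0, 0.0, 0.0, 1.0]]
food_box [([0.578, -0.022, -0.002], 0.85)]
press_near [([0.519, -0.007, 0.068], 0.58)]
press_far [([0.633, -0.035, 0.071], 0.63)]
press_left [([0.597, 0.054, 0.073], 0.55)]
press_right [([0.556, -0.098, 0.072], 0.74)]
small_tub [([0.578, 0.159, -0.003], 0.63)]
mug []
spice [([0.665, 0.10
[... 166 characters left out ...]
0.778], [-0.96, -0.104, 0.259, -0.481], [-0.023, -0.894, -0.447, 0.765], [0.0, 0.0, 0.0, 1.0]]
food_box [([0.57, -0.022, -0.001], 0.66), ([0.664, 0.11, -0.002], 0.48)]
press_near [([0.522, -0.009, 0.071], 0.6)]
press_far [([0.626, -0.035, 0.067], 0.57)]
press_left [([0.596, 0.056, 0.075], 0.58)]
press_right [([0.553, -0.102, 0.07], 0.54)]
small_tub [([0.579, 0.16, 0.0], 0.61), ([0.494, -0.51, 0.0], 0.42)]
mug [([0.519, -0.227, 0.007], 0.57), ([0.52, -0.01, 0.071], 0.29)]
spice [([0.367, -0.481, 0.001], 0.72), ([0.664, 0.11, -0.002], 0.44)]
mill [([0.526, 0.343, 0.001], 0.74)]
beaker [([0.491, -0.51, -0.002], 0.86), ([0.552, -0.103, 0.069], 0.71)]
teaspoon [([0.368, -0.482, 0.001], 0.63)]
1.2
```

View pics/scene0.png

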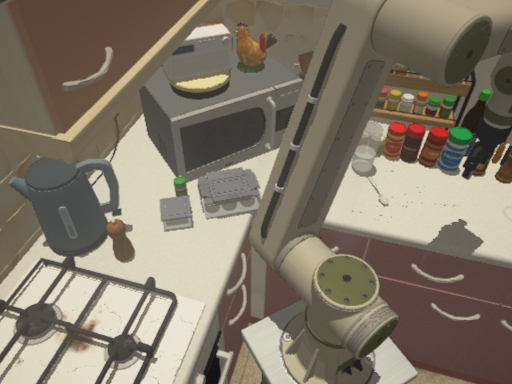

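View pics/side0.png

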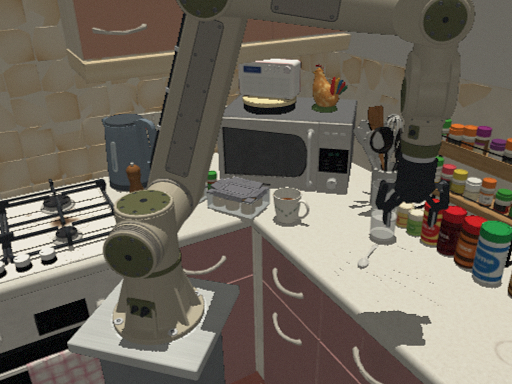

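The scene image shows the box at about (228,190), in front of the microwave. The tub is at (176,211) and the spice jar at (180,184). The side image shows the mug at (288,205) and the beaker at (383,215). Next I'll check the clearance to the microwave.

```bash
cat > h.py <<'E'
import numpy as np
def cloud(r,pose=None):
    z=r["z_map"];K=r["camera_matrix"];T=r["pose"] if pose is None else pose
    v,u=np.mgrid[:z.shape[0],:z.shape[1]]
    P=np.stack([(u-K[0,2])/K[0,0]*z,(v-K[1,2])/K[1,1]*z,z],-1)
    P=P@T[:3,:3].T+T[:3,3]
    P[z<=0]=np.nan
    return P
E
python3 - <<'E'
from workcell import eyes
from h import *
for c in ["scene","side"]:
    P=cloud(eyes.read_camera(c)).reshape(-1,3)
    for y0 in np.arange(-.25,.2,.05):
        m=(P[:,2]>.1)&(P[:,2]<.35)&(P[:,1]>y0)&(P[:,1]<y0+.05)&(P[:,0]>.5)&(P[:,0]<1.2)
        q=P[m]
        if len(q)>5: print(c,round(y0,2),len(q),np.percentile(q[:,0],[0,2,20,50]).round(3),q[:,2].max().round(3))
    # lid
    m=(P[:,2]>.055)&(P[:,2]<.09)&(abs(P[:,0]-.576)<.1)&(abs(P[:,1]+.022)<.12); q=P[m]
    print(len(q),q.min(0).round(3),q.max(0).round(3),np.median(q,0).round(3))
E
```

```text
scene -0.25 1441 [0.67  0.675 0.712 0.727] 0.349
scene -0.2 919 [0.706 0.708 0.719 0.725] 0.35
scene -0.15 1036 [0.704 0.707 0.719 0.724] 0.349
scene -0.1 1173 [0.703 0.706 0.718 0.724] 0.35
scene -0.05 1284 [0.701 0.704 0.717 0.724] 0.35
scene -0.0 1589 [0.701 0.704 0.717 0.759] 0.35
scene 0.05 2044 [0.698 0.701 0.709 0.769] 0.283
scene 0.1 368 [0.852 0.872 0.918 0.956] 0.28
scene 0.15 23 [1.023 1.027 1.073 1.092] 0.14
1868 [ 0.489 -0.124  0.055] [0.674 0.098 0.081] [ 0.571 -0.017  0.068]
side -0.25 992 [0.667 0.673 0.712 0.725] 0.35
side -0.2 1095 [0.701 0.707 0.718 0.726] 0.35
side -0.15 1064 [0.7   0.705 0.717 0.725] 0.35
side -0.1 1016 [0.699 0.704 0.716 0.723] 0.35
side -0.05 973 [0.696 0.703 0.714 0.721] 0.35
side -0.0 860 [0.697 0.701 0.712 0.719] 0.35
side 0.05 690 [0.694 0.699 0.704 0.715] 0.28
side 0.1 84 [0.92  0.942 1.106 1.115] 0.349
side 0.15 162 [1.067 1.073 1.088 1.099] 0.346
1151 [ 0.489 -0.124  0.055] [0.675 0.098 0.078] [ 0.568 -0.026  0.067]
```

The microwave front is at x≈0.70, 70 mm beyond the far press point at x≈0.631, so the gripper fits. The box is at about (0.575,-0.022) with a yaw of about -14.5°. I'll shut the fingers, turn +61° so the jaws line up with the box's x axis (this keeps joint 6 in range), and move above the right section.

>>> {"fn": "send_rows", "kwargs": {
  "targets": [
    [0.03,0.038,0,5,255],
    [0.034,0.038,0,5,255],
    [0.034,0.038,0,5,255],
    [0.034,0.038,0,5,255],
    [0.034,0.038,0,5,255],
    [0.034,0.038,0,5,255],
    [0.034,0.038,0,5,255],
    [0.034,0.038,0,5,255],
    [0.034,0.038,0,5,255],
    [0.034,0.038,0,5,255],
    [0.034,0.038,0,5,255],
    [0.034,0.038,0,6,255]
  ],
  "newtons": 40
}}

```text
clock: 2.5
tcp_pos: [0.5395, -0.1076, 0.2316]
orientation: [0.0, 0.992, -0.126, 0.0]
wrist_force: [1.0, -1.4, 0.2]
finger_gap: 0.0003
```

```bash
cat > look.py <<'E'
import sys,cv2
from workcell import monitor,eyes
from h import *
from scipy.spatial.transform import Rotation as R
tag=sys.argv[1]
s=monitor.get_state();q=s["orientation"]
T=np.eye(4);T[:3,:3]=R.from_quat(np.r_[q[1:],q[0]]).as_matrix();T[:3,3]=s["tcp_pos"]
print(s["clock"],s["tcp_pos"].round(4),"tool x ang",np.degrees(np.arctan2(T[1,0],T[0,0])).round(1),"j",s["joint_pos"].round(2),s["wrist_force"].round(1),round(s["finger_gap"],4))
r=eyes.read_camera("wrist");cv2.imwrite(f"pics/w{tag}.png",r["img"][:,:,::-1])
P=cloud(r,T@r["T_tool_cam"]).reshape(-1,3);np.save(f"P{tag}.npy",P)
for n in ["food_box","press_near","press_far","press_left","press_right"]:
  for c in ["wrist","scene"]:
    t=eyes.tip_of(n,c) if (c=="wrist" or len(sys.argv)>2) else []
    print(n,c,[(([round(float(v),3) for v in a["xyz"]]),round(a["conf"],2)) for a in t[:1]])
E
python3 look.py 1
```

```text
2.5 [ 0.5395 -0.1076  0.2316] tool x ang -14.5 j [-0.34  0.26 -0.02  1.29 -0.    1.48] [ 1.  -1.4  0.2] 0.0003
food_box wrist [([0.571, -0.025, 0.002], 0.68)]
food_box scene []
press_near wrist [([0.522, -0.008, 0.072], 0.85)]
press_near scene []
press_far wrist [([0.63, -0.032, 0.072], 0.67)]
press_far scene []
press_left wrist []
press_left scene []
press_right wrist [([0.558, -0.097, 0.071], 0.58)]
press_right scene []
```

View pics/w1.png

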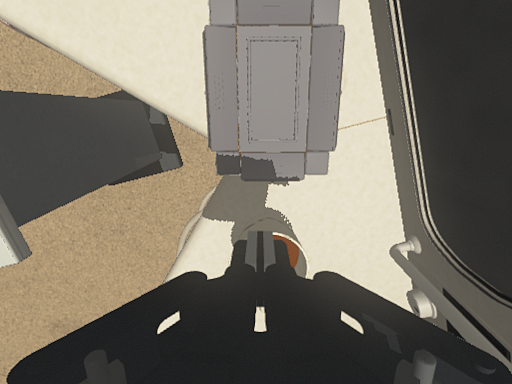

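>>> {"fn": "send_rows", "kwargs": {
  "targets": [
    [0.0155,0.006,-0.03,0,255],
    [0,0,-0.045,0,255],
    [0,0,-0.045,0,255],
    [0,0,-0.025,0,255],
    [0,0,-0.01,0,255],
    [0,0,0,0,255],
    [0,0,-0.004,0,255],
    [0,0,-0.003,0,255],
    [0,0,0,0,255]
  ]
}}

```text
clock: 3.7
tcp_pos: [0.5553, -0.1049, 0.0715]
orientation: [0.001, 0.992, -0.129, 0.002]
wrist_force: [-0.1, -1.0, 2.6]
finger_gap: 0.0003
```

The wrist view shows the lid squared up with the image around (275,90), the right section at (260,165), and the mug rim at (275,245), clear of the fingers. The fingers have just touched the right section, so I'll press on.

>>> {"fn": "send_rows", "kwargs": {
  "targets": [
    [0,0,-0.002,0,255],
    [0,0,-0.002,0,255],
    [0,0,-0.002,0,255],
    [0,0,0,0,255]
  ]
}}

```text
clock: 4.1
tcp_pos: [0.5545, -0.1035, 0.064]
orientation: [-0.0, 0.992, -0.128, 0.001]
wrist_force: [0.3, -0.4, 1.1]
finger_gap: -0.0001
```

>>> {"fn": "send_rows", "kwargs": {
  "targets": [
    [0,0,-0.002,0,255],
    [0,0,0,0,255]
  ]
}}

```text
clock: 4.3
tcp_pos: [0.5546, -0.1035, 0.0637]
orientation: [0.0, 0.992, -0.128, 0.001]
wrist_force: [-4.5, 0.0, 15.7]
finger_gap: -0.0
```

The tip stops hard at 63.7 mm with 16 N, so the right section is shut. Next is the near section.

>>> {"fn": "send_rows", "kwargs": {
  "targets": [
    [0,0,0.04,0,255],
    [-0.009,0.0235,0,0,255],
    [-0.018,0.0475,0,0,255],
    [-0.009,0.0235,0,0,255],
    [0,0,-0.02,0,255],
    [0,0,-0.01,0,255],
    [0,0,-0.002,0,255],
    [0,0,-0.002,0,255],
    [0,0,-0.002,0,255],
    [0,0,-0.002,0,255],
    [0,0,-0.001,0,255],
    [0,0,0,0,255]
  ]
}}

```text
clock: 5.5
tcp_pos: [0.5188, -0.0102, 0.0638]
orientation: [0.0, 0.992, -0.129, 0.001]
wrist_force: [-3.9, 0.9, 9.7]
finger_gap: -0.0001
```

The near section is shut too: 63.8 mm with about 10 N. Far section next.

>>> {"fn": "send_rows", "kwargs": {
  "targets": [
    [0,0,0.04,0,255],
    [0.028,-0.007,0,0,255],
    [0.04,-0.01,0,0,255],
    [0.028,-0.007,0,0,255],
    [0.015,-0.004,0,0,255],
    [0,0,-0.02,0,255],
    [0,0,-0.01,0,255],
    [0,0,-0.003,0,255],
    [0,0,-0.002,0,255],
    [0,0,-0.002,0,255],
    [0,0,-0.002,0,255],
    [0,0,-0.001,0,255]
  ]
}}

```text
clock: 6.7
tcp_pos: [0.6296, -0.0379, 0.0639]
orientation: [0.0, 0.992, -0.128, 0.001]
wrist_force: [-2.0, -0.9, 13.0]
finger_gap: 0.0006
```

>>> {"fn": "send_rows", "kwargs": {
  "targets": [
    [0,0,0.04,0,255],
    [-0.009,0.024,0,0,255],
    [-0.017,0.048,0,0,255],
    [-0.008,0.024,0,0,255],
    [0,0,-0.02,0,255],
    [0,0,-0.01,0,255],
    [0,0,-0.003,0,255],
    [0,0,-0.002,0,255],
    [0,0,-0.002,0,255],
    [0,0,-0.002,0,255],
    [0,0,-0.001,0,255],
    [0,0,0,0,255]
  ]
}}

```text
clock: 7.9
tcp_pos: [0.5955, 0.0569, 0.0639]
orientation: [0.0, 0.992, -0.129, 0.0]
wrist_force: [-4.8, 0.5, 10.1]
finger_gap: -0.0001
```

All four sections now stop hard at 64 mm. I'll lift, back off towards the robot and look.

>>> {"fn": "send_rows", "kwargs": {
  "targets": [
    [0,0,0.03,0,255],
    [0,0,0.045,0,255],
    [-0.02,-0.03,0.045,0,255],
    [-0.03,-0.03,0.045,0,255],
    [-0.03,-0.04,0.03,0,255],
    [-0.03,-0.04,0,0,255],
    [-0.02,-0.02,0,0,255],
    [0,0,0,0,255],
    [0,0,0,0,255]
  ]
}}

```text
clock: 8.8
tcp_pos: [0.478, -0.088, 0.2388]
orientation: [0.0, 0.992, -0.129, 0.001]
wrist_force: [-0.4, -0.4, 0.8]
finger_gap: -0.0004
```

```bash
python3 look.py 2 s; python3 - <<'E'
import numpy as np,cv2
from workcell import eyes
from h import cloud
c,yaw=np.array([.5755,-.0215]),np.radians(-14.5)
def rep(n,P):
    d=P[:,:2]-c; bx=d@[np.cos(yaw),np.sin(yaw)]; by=d@[-np.sin(yaw),np.cos(yaw)]
    for k,m in dict(panel=(abs(bx)<25)&(abs(by)<45),near=(abs(bx+60)<4)&(abs(by)<50),).items(): pass
    bx*=1000;by*=1000;z=P[:,2]*1000;ok=(z>50)&(z<85)
    for k,m in dict(panel=(abs(bx)<30)&(abs(by)<55),near=(abs(bx+59)<4)&(abs(by)<55),far=(abs(bx-59)<4)&(abs(by)<55),left=(abs(by-84)<4)&(abs(bx)<32),right=(abs(by+84)<4)&(abs(bx)<32)).items():
        q=z[m&ok]; print(n,k,len(q),np.median(q).round(1) if len(q) else None)
rep("w1",np.load("P1.npy"));rep("w2",np.load("P2.npy"))
for n in ["scene","side"]:
    r=eyes.read_camera(n);rep(n,cloud(r).reshape(-1,3));cv2.imwrite(f"pics/{n}2.png",r["img"][:,:,::-1])
    for o in ["small_tub","mug","spice","mill","beaker","teaspoon","food_box"]:
        print(o,[a["xyz"].round(3).tolist() if hasattr(a["xyz"],"round") else a["xyz"] for a in eyes.tip_of(o,n)[:1]])
E
```

```text
8.8 [ 0.478  -0.088   0.2388] tool x ang -14.9 j [-0.35  0.14 -0.16  1.27  0.    1.48] [-0.4 -0.4  0.8] -0.0004
food_box wrist [([0.572, -0.026, -0.0], 0.94)]
food_box scene [([0.577, -0.022, -0.003], 0.89)]
press_near wrist [([0.518, -0.006, 0.065], 0.78)]
press_near scene [([0.518, -0.009, 0.07], 0.59)]
press_far wrist [([0.632, -0.035, 0.065], 0.73)]
press_far scene [([0.633, -0.036, 0.07], 0.72)]
press_left wrist [([0.601, 0.059, 0.064], 0.64)]
press_left scene [([0.593, 0.056, 0.072], 0.5)]
press_right wrist [([0.558, -0.103, 0.064], 0.7)]
press_right scene [([0.558, -0.102, 0.072], 0.6)]
w1 panel 6481 64.0
w1 near 968 72.3
w1 far 986 71.9
w1 left 19 70.0
w1 right 461 71.6
w2 panel 6104 64.0
w2 near 811 63.9
w2 far 806 64.0
w2 left 600 64.0
w2 right 367 64.0
scene panel 0 None
scene near 0 None
scene far 0 None
scene left 36 66.8
scene right 0 None
small_tub [[0.5784, 0.1578, 0.004]]
mug [[0.5188, -0.2208, -0.0034]]
spice [[0.6618, 0.1084, 0.0013]]
mill [[0.5273, 0.348, -0.0013]]
beaker [[0.4952, -0.5128, -0.001]]
teaspoon [[0.3676, -0.4788, 0.0024]]
food_box []
side panel 251 65.3
side near 38 64.8
side far 34 65.6
side left 17 65.2
side right 20 65.2
small_tub [[0.5781, 0.1607, -0.0022]]
mug [[0.5185, -0.2235, 0.0063]]
spice [[0.6609, 0.1132, 0.0005]]
mill [[0.5278, 0.3419, 0.0003]]
beaker [[0.4924, -0.5119, -0.0007]]
teaspoon [[0.3663, -0.4824, 0.0028]]
food_box [[0.5747, -0.019, 0.0009]]
```

View pics/w2.png

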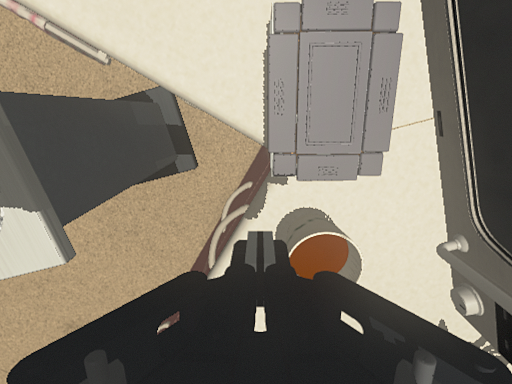

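The wrist view shows a flat lid, with all four sections level around the panel at (335,90). The depth readings agree, so I'll hand in.

```bash
python3 -c "
from workcell import ticket;print(ticket.hand_in())"
```

```text
the job is handed in; nothing more can be done
None
```

I pressed all four rim sections shut with the closed fingertips, in the order right, near, far, left. I then backed the arm off into free space and handed the job in at about 9 s of the 48 s allowed; the hand-in gives no verdict.

**Sections shut:** each one stopped hard at 63.7–63.9 mm with 10–16 N on the wrist. Wrist-camera depth afterwards put all four at 63.9–64.0 mm and the middle panel at 64.0 mm. Before pressing, they stood at 70–72 mm.

**Nothing displaced:** the box and the six bystanders are where they were, within the detectors' scatter of a few mm. The hand touches nothing (TCP 239 mm up, under 1 N on the wrist).

**One disagreement:** the scene camera's detector still gave the press points as 70–72 mm high. That run used the scene picture taken before the presses, so I discounted it. In the new scene picture the arm hid nearly all of the lid, and the only part it read was the left section, at 66.8 mm from 36 pixels. The new side picture read the panel at 65.3 mm and all four sections at 64.8–65.6 mm, so level with it.

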